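# Refit the raclette melter's handle and swing the cheese in

### The arm

A 6-joint arm with a two-finger parallel gripper is mounted at the origin on a cart in front of the work surface, level with it; the furniture and walls round the work are solid. World frame = base frame: x ahead of the robot, y to its left, z up, the work surface at z = 0. Lengths are in mm, angles in rad, forces in N, time in s.
With the tool pointing down it reaches from about 300 to 775 mm from the base axis. Payload 14.6 kg.
Tool frame: the origin (TCP) lies at the very end of the fingers, on their centre line; the grasp point (between the pads) lies 19 mm behind it; y points along the fingers, x is the direction in which the jaws open and shut, and the axes are right-handed (so a half turn about y gives the same grasp; the last joint's range is limited). The gripper opens to 85 mm and grips with 20 to 120 N. Pads are 22 mm wide; open, the fingers measure 114 mm over their backs; the gripper's body (76 mm by 85 mm) begins 54 mm behind the grasp point. The pads swing forward as they close: fully open they stand 13 mm farther back than shut.
Start: joints at [-1.323, 0.3, 1.521, -0, 1.321, -0.067], TCP at [170.287, -522.964, 192.181] pointing down, gripper open.
Joint ranges: [-3.03, 3.03], [-0.79, 2.21], [0.23, 2.52], [-1.04, 4.18], [0, 3.07], [-2.55, 2.55]. Speed limits (rad/s): [2.22, 2.22, 2.57, 3.14, 3.14, 3.14].

### API

Orientations are given as a unit quaternion [x, y, z, w].
In Python, from workcell import r gives the robot as it stands.
- The arm moves only by the tool servo_tool, never from a script. Its argument "steps" is a list of rows, each a list of 2 entries, a list of its own where there are three numbers: the shift along the tool's x, y, z in mm, then the turn about the tool's y in degrees. In form: [[[tx, ty, tz], twist], ...]. A call has 1 to 8 rows; each row shifts and turns the commanded pose from where the row before left it, along the tool's axes as they then stand; what a row does not reach is not made up. A row lasts 1/8 s, in which the tool goes at most 62.5 mm and 10.7 degrees, less where a joint would pass 70% of its speed; a pose out of reach is approached as far as the arm can. A call with a gripper value outside its range is refused whole. "jaw" is the gripper's target within -1 to 1 (fully open at 1, half-way at 0, shut at -1), set as the call begins (left out, the last holds). The fingers move at their own pace and stop on an object; "force" is the grip in N (left out, the last holds). Time passes only in rows, so rows that do not move let the fingers close. It gives the time, the measured TCP pose, the force and the opening at its end, in the units of the state.
- r.get_state(): the state, without advancing time (a new reading comes with each control period).
- r.read_camera(name): name is "scene" or "top" or "wrist"; returns a dict with "image" (480x640x3 uint8, red, green, blue), "depth" (480x640 float32, mm along the optical axis (not along the pixel's ray), 0 where there is no reading), "mtx" (3x3 intrinsics, pixels), "R" (3x3) and "t" (3): a world point X has camera coordinates R X + t. Camera axes: x right, y down, z forward; pixel columns grow to the right and rows downward; lengths in mm; the calibration is good to about 2 mm. A picture is of the moment at which its call begins.
- r.close_job(): hands the job in, once; it reports no verdict.
The state is a dict: "t": time; "joint_positions": joint angles; "joint_vel": joint speeds; "tau": joint torques, N m; "position": TCP position; "ee_rot": TCP orientation; "force": force on the tool from outside, world axes, zero at the start; "wrist_torque": the same for the moment, N m; "finger_gap": opening from 0.0 (shut) to 1.0 (fully open).
Only numpy, scipy, OpenCV 4.12 (cv2) and the standard library are available. Lean on these libraries where they do the work, as an engineer would, in place of code of your own. Each camera call takes 0.05 s, during which the arm holds its last target. There are 200 camera calls.

### The job

The raclette melter's handle has come back from the wash. Slide the handle fully home onto the square stub of the swung-out cheese cradle, window upwards, until the spring button pops up through the window; then swing the cradle by its handle all the way in under the heater hood and let go. Leave the other things on the counter where they are.

Things in the scene. Friction and masses are not known exactly. Their poses are not given: they have to be found in the camera images.
- handle: Loose handle, 150 x 26 x 26 mm, 0.16 kg: black square-edged grip with a steel socket tube at one end. Starts lying window side up. Origin: in the black grip on the long axis, 13 mm above the underside; the place to grip it from above. +x runs along the handle to the tube's open mouth (85 mm ahead; butt 65 mm behind), +z up out of the window side. The steel tube covers x = 30 to 85 mm.
- handle_mouth (a point): Centre of the open end of the handle's tube, on its axis (axes as the handle's). The bore is 20.5 mm square and 55 mm deep.
- handle_window (a point): The window for the button: an opening 16 mm long and 11 mm wide in the tube's top wall. This point lies on the tube's top face, 20 mm behind the mouth (axes as the handle's).
- stub_shoulder (a point): Centre of the shoulder face (34 mm square) where the stub leaves the cradle, on the stub's axis, 140 mm from the post's axis, 125 mm above the counter. Axes turn with the cradle: -x points out along the level stub, straight away from the post; +z up. The handle is home when its mouth lies on this point, its +x along this +x (toward the post) and its +z up.
- stub_tip (a point): Outer end of the stub, 48 mm out from the shoulder (axes as stub_shoulder). The stub is 18 mm square, its last 8 mm a rounded nose.
- post_axis (a point): Point on the upright post's axis (20 mm thick) at the stub's height; the cradle turns about it. The hood hangs 38 to 142 mm out from the post, 205 to 250 mm above the counter; the post's top is at 305 mm. The cradle's tray with a block of cheese (top 160 mm above the counter, 49 mm to either side of the stub's line) lies between post and shoulder.
- cradle (a joint): Turn of the cheese cradle about the post, rad: 0 = fully in, against its stop under the hood; it grows as the cradle swings out (clockwise seen from above), at most 1.25. It starts swung out 0.85 to 1.05. Stays where it is left: about 0.4 N m of friction, 2 N at the grip.
- spring_button (a joint): Brass spring button in the stub's top, 20 mm out from the shoulder, m: 0 = popped up (5.5 mm above the stub, 1.5 mm above a seated tube), 0.006 = pressed in. Its outer side slopes, so the tube's rim presses it down as the tube slides on (5 to 15 N along the stub); its back is square, so once up in the window it holds the handle on.
- thermometer: White probe thermometer lying on the counter, 207x24x18 mm; bystander. Origin: centre of its underside.
- wedge_white: Pale cheese wedge with label, 85x120x51 mm; bystander. Origin: centre of its underside.
- red_marker: White pen with a red cap, 135x17x16 mm; bystander. Origin: centre of its underside.
- tub_red: Round tub of red salad with a clear lid, 95 mm across, 51 mm high; bystander. Origin: centre of its underside.

How it is judged (in metres and radians):
On the way:
1. the handle is fully home on the stub with the button popped up through its window, the cradle still swung out (distance between handle_mouth and stub_shoulder below 0.005 m and angle between the x axis of handle and the x axis of stub_shoulder, either way round below 0.1 rad and value of joint spring_button below 0.0015 m and value of joint cradle above 0.5 rad), for 0.2 s.
At the end, for the whole second after the job is handed in: the handle's mouth is within 5 mm of the stub's shoulder and in line with the stub within 0.1 rad, the spring button is up in the window (pressed less than 1.5 mm), the cradle is within 0.08 rad of its inner stop, and the handle is at rest (distance between handle_mouth and stub_shoulder below 0.005 m and angle between the x axis of handle and the x axis of stub_shoulder, either way round below 0.1 rad and value of joint spring_button below 0.0015 m and value of joint cradle below 0.08 rad and linear speed of handle below 0.02 m/s); the robot touches nothing.
It fails at once if a bystander is moved more than 30 mm (distance of any of thermometer, wedge_white, red_marker, tub_red from where it was at the start of the episode above 0.03 m).
It also fails if it takes over 45 s, if anything falls off the work surface, if the arm or the gripper's body presses on something with over 40 N, if the wrist force passes 120 N, or if a joint passes its speed limit or range.

## Working session

There is one attempt and no reset: what is moved stays moved. The work goes in short steps, Python scripts to look and compute and a tool call to move; the robot and the scene stay as the last step left them, time stands still between calls to the robot, and variables do not carry over. Pictures are saved under pics/ and viewed, about 8 in all and at most 12, crops included, and the job is handed in when it is done.

Besides the shell and the picture viewer there is one more tool, called after ">>>" as name([rows], argument=value, ...), one row to a line, values as JSON. servo_tool: Moves the arm, as the interface text tells. Its arguments: {"type":"object","properties":{"steps":{"type":"array"},"jaw":{"type":"number"},"force":{"type":"number"}},"required":["steps"]}

```bash
mkdir -p pics; ls
python3 - <<'E'
from workcell import r
import cv2,numpy as np
s=r.get_state();print(s)
ims=[]
for n in("scene","top","wrist"):
    d=r.read_camera(n);np.savez(f"pics/{n}0.npz",**d)
    cv2.imwrite(f"pics/{n}0.png",d["image"][...,::-1]);print(n,d["mtx"].tolist(),d["R"].tolist(),d["t"])
E
```

```text
pics
{'t': 0.0, 'joint_positions': array([-1.32261609e+00,  3.00451330e-01,  1.52161680e+00,  1.22394866e-05,
        1.32072729e+00, -6.66038325e-02]), 'joint_vel': array([ 1.66127969e-03,  4.15658083e-04, -5.74087083e-05,  1.81560499e-04,
        1.06001629e-05,  6.99652844e-04]), 'tau': array([ 3.22250256e-03, -5.43495369e+01, -3.61800241e+01,  8.22946208e-05,
        4.02997888e-03, -4.03328315e-06]), 'position': array([ 170.21046496, -522.68294225,  191.61708688]), 'ee_rot': array([-0.57191507,  0.41577303, -0.41512497,  0.5724659 ]), 'force': array([ 0.13926489, -0.35065393, -0.80916612]), 'wrist_torque': array([-0.03969085,  0.00963599,  0.05810392]), 'finger_gap': 1.0032912084275736}
scene [[460.762155720942, 0.0, 312.37835340479165], [0.0, 460.762155720942, 239.6601005032489], [0.0, 0.0, 1.0]] [[-0.7184170909263367, -0.6952852310765365, 0.02133848428982253], [-0.41267043258943165, 0.4013039175234833, -0.8177152804288037], [0.5599821403682363, -0.5962663945143584, -0.5752272500859607]] [595.90940241 152.88709041 828.70521516]
top [[611.7215172786781, 0.0, 331.8091122393178], [0.0, 611.7215172786781, 234.70983328984568], [0.0, 0.0, 1.0]] [[-0.025076908113045967, -0.9996784487506344, 0.0037613538805672795], [-0.9978064296153242, 0.024799007491728406, -0.061378646496512604], [0.06126563227298405, -0.005292289764384762, -0.9981074661434214]] [ 349.49239143  479.25224062 1017.2342801 ]
wrist [[363.0063407233442, 0.0, 311.3840997987269], [0.0, 363.0063407233442, 233.50408513830587], [0.0, 0.0, 1.0]] [[0.3095347398189004, -0.9508865640461844, -0.0017283407331470477], [-0.918595526494358, -0.29949195981503507, 0.2578503921088834], [-0.2457040975437755, -0.07822600796789772, -0.9661833097956142]] [-551.29926984  -34.20865154  379.36212398]
```

View pics/scene0.png

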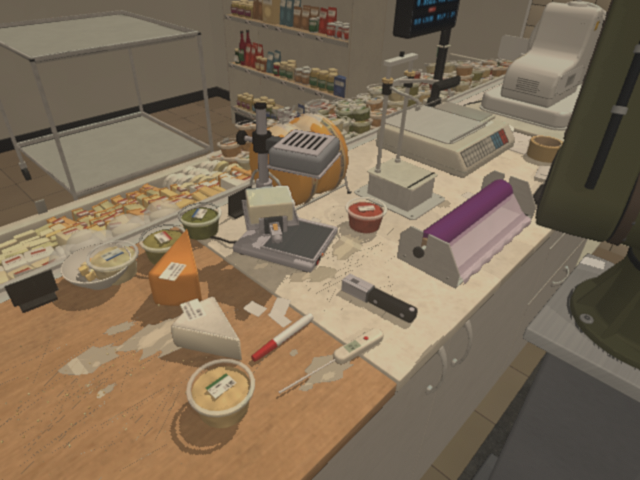

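View pics/top0.png

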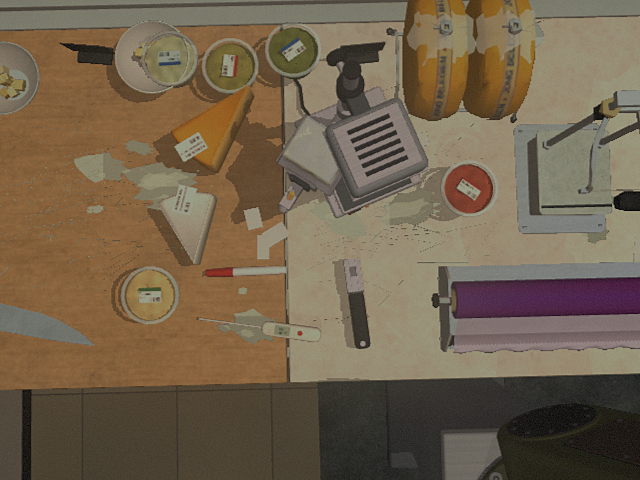

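The scene shows the handle (scene ≈(380,298); top ≈(357,303), tube mouth up the image). The post is at top ≈(350,70), the hood at (377,148), and the cheese cradle at (312,150) with its stub at (288,197). Next I'll measure with depth.

```bash
cat > h.py <<'E'
import numpy as np,cv2
def cloud(d):
    K,R,t=d["mtx"],d["R"],d["t"];z=d["depth"]
    v,u=np.mgrid[:480,:640]
    P=np.stack([(u-K[0,2])/K[0,0]*z,(v-K[1,2])/K[1,1]*z,z],-1)
    return (P-t)@R
def proj(d,X):
    c=d["R"]@np.array(X,float)+d["t"];p=d["mtx"]@c;return p[:2]/p[2]
def ray(d,uv,z):
    m=d["R"].T@np.linalg.solve(d["mtx"],[uv[0],uv[1],1.]);c=-d["R"].T@d["t"];return c+m*(z-c[2])/m[2]
E
python3 - <<'E'
import numpy as np,cv2
from h import *
d=dict(np.load("pics/top0.npz"));P=cloud(d);im=d["image"]
s=dict(np.load("pics/scene0.npz"));Q=cloud(s)
# handle
sub=np.zeros((480,640),bool);sub[250:355,338:376]=1
m=sub&(P[...,2]>14)&(P[...,2]<60)
c,sz,a=cv2.minAreaRect(P[m][:,:2].astype(np.float32));print("handle top",m.sum(),c,sz,a,np.median(P[m][:,2]))
print(cv2.boxPoints((c,sz,a)))
hsv=cv2.cvtColor(im,cv2.COLOR_RGB2HSV)
mm=(m&(hsv[...,2]<70));print("black ctr",P[mm].mean(0))
# scene camera heights
for nm,(D,W) in {"top":(im,P),"scene":(s["image"],Q)}.items():
    if nm=="top": x0,x1,y0,y1=260,440,30,220
    else: x0,x1,y0,y1=220,350,90,275
    cv2.imwrite(f"pics/{nm}_c.png",cv2.resize(D[y0:y1,x0:x1,::-1],None,fx=3,fy=3,interpolation=cv2.INTER_CUBIC))
# stub top points in each view
for n,W in(("top",P),("scene",Q)):
    m=(W[...,2]>100)&(W[...,2]<145)&(W[...,0]>350)&(W[...,0]<750)&(W[...,1]>-150)&(W[...,1]<250)
    v,u=np.where(m);print(n,m.sum());
    vv,uu=np.where(m)
    if n=="top":
        for vr in range(165,215,3):
            k=v==vr
            if k.any():print(vr,u[k].min(),u[k].max(),W[vr,u[k]].mean(0).round(1),W[vr,u[k],2].round(0)[:12])
    # post top
    m=(W[...,2]>285)&(W[...,2]<330)&(W[...,0]>500)&(W[...,0]<800)&(abs(W[...,1])<150)
    print("post",m.sum(),W[m].mean(0) if m.any() else 0, [W[m].min(0),W[m].max(0)] if m.any() else 0)
E
```

```text
handle top 1343 (372.4212341308594, 299.159912109375) (150.19387817382812, 26.335716247558594) 6.319011211395264 25.524386500292806
[[296.33124 303.9823 ]
 [299.22986 277.80658]
 [448.51123 294.33752]
 [445.6126  320.51324]]
black ctr [346.36919399 296.31506313  25.08724986]
top 2264
post 970 [576.63571198 -12.23084409 299.37871495] [array([500.11287655, -49.91796841, 285.01455362]), array([632.49478862,  14.69672539, 329.78273965])]
scene 724
post 585 [589.84569131 -38.62028092 300.95562095] [array([ 500.06027996, -107.34751405,  285.03309542]), array([630.59290119,  17.14505915, 329.95104081])]
```

View pics/top_c.png

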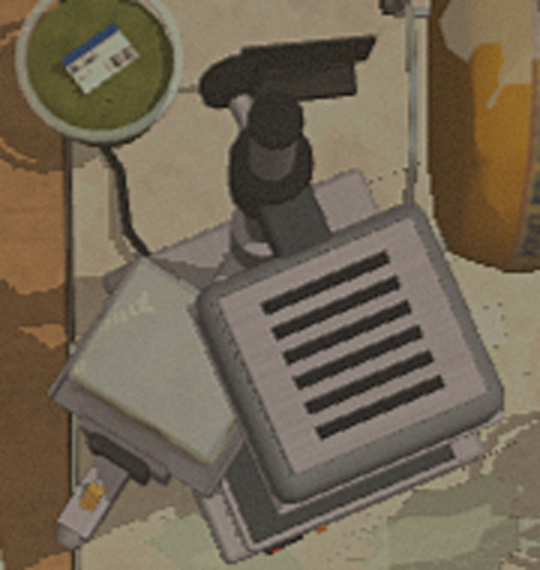

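View pics/scene_c.png

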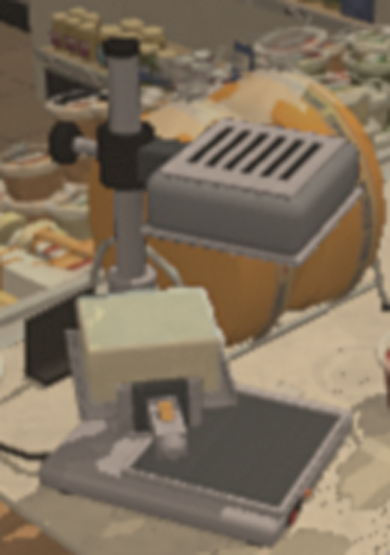

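Top crop: the stub nose is at full-image ≈(282.7,208.3), the button at (290.7,195) and the post cap at (352,70). Scene crop: the button is at ≈(275,227) and the post cap at (260,105). Next I'll fit the stub and post.

Run:
```python
import numpy as np,cv2
from h import *
d=dict(np.load("pics/top0.npz"));P=cloud(d);im=d["image"]
s=dict(np.load("pics/scene0.npz"));Q=cloud(s)
print("post top cap ray",ray(d,(352.3,70),305),"scene",ray(s,(260.5,105),305))
print("button top ray",ray(d,(290.7,195),139.5),"scene",ray(s,(275,227),139.5))
print("tip ray",ray(d,(282,209.5),125))
sub=np.zeros((480,640),bool);sub[175:222,272:308]=1
m=sub&(P[...,2]>122)&(P[...,2]<139)
n,l,st,ce=cv2.connectedComponentsWithStats(m.astype(np.uint8));
k=1+st[1:,4].argmax();m=l==k;X=P[m];print(st[k],X[:,2].mean())
c,sz,a=cv2.minAreaRect(X[:,:2].astype(np.float32));print(c,sz,a);print(cv2.boxPoints((c,sz,a)))
X2=X[:,:2]-X[:,:2].mean(0);print("pca",np.linalg.svd(X2,full_matrices=False)[2][0],X.mean(0))
# cheese top rect and post cloud
m=(P[...,2]>150)&(P[...,2]<170);m[:,:270]=0;m[:,345:]=0;m[:110]=0;m[205:]=0
print("cheese",m.sum(),cv2.minAreaRect(P[m][:,:2].astype(np.float32)))
for n,W in(("top",P),("scene",Q)):
    m=(W[...,2]>296)&(W[...,2]<312)&(W[...,0]>600)&(W[...,0]<850)&(abs(W[...,1]-320)<80)
    print(n,m.sum(),W[m].mean(0) if m.any() else 0)
# post shaft in scene, z 170..200
m=(Q[...,2]>265)&(Q[...,2]<290)&(abs(Q[...,0]-700)<100)&(abs(Q[...,1]-310)<60)
print("shaft",m.sum(),Q[m].mean(0) if m.any() else 0)
# heights obstacles near path
m=(P[...,0]>280)&(P[...,0]<560)&(P[...,1]>150)&(P[...,1]<480)&(P[...,2]>20)
n,l,st,ce=cv2.connectedComponentsWithStats(m.astype(np.uint8))
for i in range(1,n):
    if st[i,4]>60:
        X=P[l==i];print(st[i],X.min(0).round(),X.max(0).round())
```

```text
post top cap ray [672.23974645 308.67919615 305.        ] scene [665.72944997 314.35754041 305.        ]
button top ray [540.74710511 397.67316549 139.5       ] scene [537.5276331  400.52501183 139.5       ]
tip ray [520.94814899 412.12146257 125.        ]
[278 179  30  34 401] 133.27531475257055
(537.2646484375, 398.9027099609375) (29.208770751953125, 48.61452102661133) 56.84463882446289
[[508.92755 399.96997]
 [549.62714 373.38214]
 [565.60175 397.83545]
 [524.90216 424.42328]]
pca [-0.8179028   0.57535642] [539.0024293  399.44308834 133.27531475]
cheese 2093 ((604.3115844726562, 356.38543701171875), (85.51582336425781, 70.36467742919922), 55.655921936035156)
top 299 [673.1668912  310.09570259 304.36751734]
scene 95 [668.32224768 313.19021114 303.30144487]
shaft 145 [667.51581297 313.60570135 277.3343358 ]
[ 278  168  145   50 3140] [425. 214.  20.] [ 560.  418. 1043.]
[440 187   7  17  65] [425. 150.  42.] [ 560.  343. 1043.]
[ 343  258   27   91 1298] [298. 280.  20.] [ 447.  343. 1043.]
[431 266  22  86 971] [291. 150.  20.] [ 431.  343. 1043.]
```

```bash
cat >> h.py <<'E'
from scipy.spatial.transform import Rotation as Ro
def plan(s,goal,yaw=None):
    """tool-axis shift (start frame) and twist so TCP goes to goal with tool x axis at yaw (deg, mod 180)"""
    A=Ro.from_quat(s["ee_rot"]).as_matrix();sh=A.T@(np.array(goal)-s["position"])
    x=A[:,0];cur=np.degrees(np.arctan2(x[1],x[0]))
    tw=None if yaw is None else -((yaw-cur+90)%180-90)  # tool y is down
    print("t",round(s["t"],2),"pos",s["position"].round(1),"xyaw",cur.round(2),"ydown",A[:,1].round(3),"z",A[:,2].round(2),"shift",sh.round(1),"twist",tw,"F",s["force"].round(1),"gap",round(s["finger_gap"],3),"q",s["joint_positions"].round(2))
E
python3 - <<'E'
from h import *
from workcell import r
plan(r.get_state(),[362.4,298,120],96.3)
E
```

```text
t 0.15 pos [ 170.2 -522.8  191.8] xyaw -71.96 ydown [-0.     0.001 -1.   ] z [0.95 0.31 0.  ] shift [-720.9   72.4  436.9] twist 11.739024074618953 F [ 0.4 -0.1  0.1] gap 1.004 q [-1.32  0.3   1.52  0.    1.32 -0.07]
```

>>> servo_tool([
  [[0,-50,0],0],
  [[-41,0,46],0],
  [[-41,0,46],0],
  [[-41,0,46],0],
  [[-41,0,46],0],
  [[-41,0,46],0],
  [[-41,0,46],0],
  [[-41,0,46],0],
], jaw=1)

```text
t: 1.15
position: [388.2, -148.5, 242.3]
ee_rot: [-0.572, 0.415, -0.416, 0.572]
force: [1.5, -1.0, 0.7]
finger_gap: 1.0
```

Run:
```python
from h import *
from workcell import r
plan(r.get_state(),[362.4,298,150],96.3)
```

```text
t 1.15 pos [ 388.2 -148.5  242.3] xyaw -71.98 ydown [ 0. -0. -1.] z [0.95 0.31 0.  ] shift [-432.6   92.2  113.6] twist 11.723537893607784 F [ 1.5 -1.   0.7] gap 1.0 q [-0.45 -0.05  1.79 -0.    1.39  0.8 ]
```

>>> servo_tool([
  [[-54,0,14.2],0],
  [[-54,0,14.2],0],
  [[-54,0,14.2],0],
  [[-54,0,14.2],0],
  [[-54,0,14.2],0],
  [[-54,0,14.2],0],
  [[-54,0,14.2],0],
  [[-54,0,14.2],0],
])

```text
t: 2.15
position: [361.3, 297.5, 242.2]
ee_rot: [-0.572, 0.415, -0.415, 0.572]
force: [0.8, -0.7, 0.2]
finger_gap: 1.006
```

>>> servo_tool([
  [[0,0,0],-10.5],
  [[0,0,0],-10.5],
  [[0,0,0],-10.5],
  [[0,0,0],-10.5],
  [[0,0,0],-10.5],
  [[0,0,0],-10.5],
  [[0,0,0],-10.5],
  [[0,0,0],-10.5],
])

```text
t: 3.15
position: [361.8, 295.5, 242.0]
ee_rot: [0.703, 0.076, -0.076, -0.703]
force: [0.3, -0.0, -0.9]
finger_gap: 1.0
```

>>> servo_tool([
  [[0,15,0],-10.5],
  [[0,15,0],-10.5],
  [[0,15,0],-10.5],
  [[0,15,0],-10.5],
  [[0,15,0],-10.5],
  [[0,15,0],-10.5],
  [[0,0,0],-10.5],
  [[0,0,0],-10.5],
])

```text
t: 4.15
position: [361.7, 295.5, 151.9]
ee_rot: [-0.471, -0.527, 0.527, 0.471]
force: [0.4, -0.9, -0.1]
finger_gap: 0.998
```

Run:
```python
from h import *
from workcell import r
plan(r.get_state(),[362.4,298,4],96.3)
d=r.read_camera("wrist");np.savez("pics/wrist1.npz",**d)
cv2.imwrite("pics/wrist1.png",d["image"][...,::-1])
P=cloud(d)
m=(P[...,2]>17)&(P[...,2]<35)&(P[...,0]>285)&(P[...,0]<460)&(abs(P[...,1]-300)<45)
X=P[m];r0=cv2.minAreaRect(X[:,:2].astype(np.float32));print(m.sum(),r0,np.median(X[:,2]));print(cv2.boxPoints(r0))
```

```text
t 4.15 pos [361.7 295.5 151.9] xyaw 96.38 ydown [-0.001 -0.    -1.   ] z [-0.99 -0.11  0.  ] shift [  2.5 147.9  -1. ] twist 0.08204166794456569 F [ 0.4 -0.9 -0.1] gap 0.998 q [ 0.61  0.16  1.8  -0.    1.19 -1.08]
4722 ((371.546875, 297.6009826660156), (149.66006469726562, 26.26666259765625), 5.886096000671387) 26.650633957187605
[[295.76453 302.99115]
 [298.4582  276.86298]
 [447.32922 292.21082]
 [444.63556 318.339  ]]
```

View pics/wrist1.png

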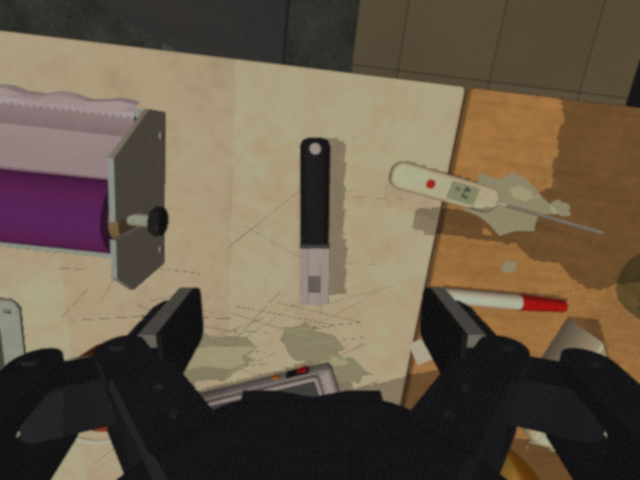

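>>> servo_tool([
  [[1.8,40,0],0.3],
  [[0,45,0],0],
  [[0,40,0],0],
  [[0,23,0],0],
  [[0,0,0],0],
])

```text
t: 4.82
position: [360.8, 296.8, 3.0]
ee_rot: [-0.475, -0.523, 0.525, 0.475]
force: [-0.8, 0.7, 0.9]
finger_gap: 1.003
```

>>> servo_tool([
  [[0,0,0],0],
  [[0,0,0],0],
  [[0,0,0],0],
  [[0,0,0],0],
  [[0,0,0],0],
  [[0,0,0],0],
], jaw=-1, force=70)

```text
t: 5.58
position: [361.7, 297.4, 4.2]
ee_rot: [0.474, 0.524, -0.524, -0.474]
force: [0.3, 0.3, 0.7]
finger_gap: -0.001
```

>>> servo_tool([
  [[0,0,0],0],
  [[0,0,0],0],
  [[0,-20,0],0],
  [[0,-45,0],0],
  [[0,-50,0],0],
  [[0,-50,0],0],
  [[0,0,0],0],
])

```text
t: 6.45
position: [362.9, 298.3, 172.6]
ee_rot: [0.475, 0.527, -0.522, -0.474]
force: [-0.5, 0.3, 0.1]
finger_gap: 0.004
```

Run:
```python
from h import *
from workcell import r
u=np.array([-.825,.565]);b=np.array([539.1,399.1]);g=b-20*u+(85+48+20)*u
print(g)
plan(r.get_state(),[*g,165],55.6)
```

```text
[429.375 474.245]
t 6.45 pos [362.9 298.3 172.6] xyaw 95.74 ydown [ 0.005  0.004 -1.   ] z [-0.99 -0.1  -0.01] shift [168.4   8.6 -83.7] twist 40.13763640750526 F [-0.5  0.3  0.1] gap 0.004 q [ 0.61  0.13  1.77  0.    1.23 -1.06]
```

The fingers shut on nothing. I'll look again.

Run:
```python
from h import *
from workcell import r
for n in("wrist","scene"):
    d=r.read_camera(n);np.savez(f"pics/{n}2.npz",**d)
    if n=="wrist":w=d
    else: s=d
print("handle origin proj wrist",proj(w,[362,297,13]),"tcp",proj(w,r.get_state()["position"]),"cam",-w["R"].T@w["t"])
cv2.imwrite("pics/c2.png",np.hstack([w["image"],cv2.resize(s["image"][200:400,200:520],(640,480)) ])[...,::-1][:, :, :]) 
im=np.hstack([cv2.resize(w["image"],(400,300)),cv2.resize(s["image"][150:390,220:540],(400,300))])
cv2.imwrite("pics/c2.png",im[...,::-1])
```

```text
handle origin proj wrist [311.52770558 204.9071957 ] tcp [313.37920372 258.26038145] cam [297.2748314  289.00813911 354.97129972]
```

View pics/c2.png

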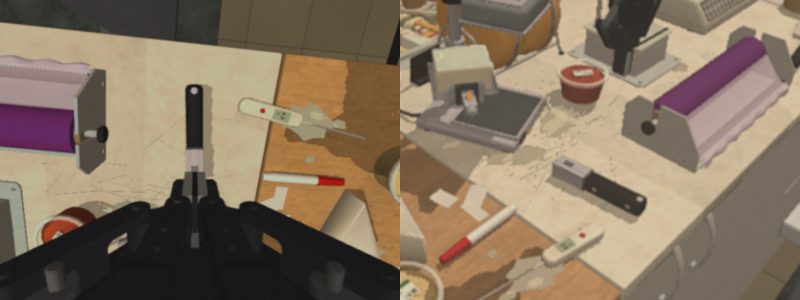

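The wrist view shows the fingers shut and the handle still on the counter, with the fingertips near (312,264). I'll check whether the handle moved, and where the fingertips really are.

Run:
```python
from h import *
from workcell import r
w=dict(np.load("pics/wrist2.npz"));s=dict(np.load("pics/scene2.npz"))
t=r.read_camera("top");np.savez("pics/top2.npz",**t)
for n,d in(("wrist",w),("top",t)):
    P=cloud(d);m=(P[...,2]>17)&(P[...,2]<35)&(P[...,0]>285)&(P[...,0]<460)&(abs(P[...,1]-300)<45)
    X=P[m]
    if len(X)>50:
        print(n,len(X),cv2.minAreaRect(X[:,:2].astype(np.float32)),np.median(X[:,2]))
P=cloud(w)
for v in range(255,330,8):
    print(v,P[v,312].round(0),w["image"][v,312])
S=cloud(s);print("tcp in scene",proj(s,[362.9,298.3,172.6]))
m=(S[...,2]>120)&(S[...,2]<240)&(abs(S[...,0]-363)<80)&(abs(S[...,1]-298)<80);X=S[m];print(m.sum())
for z in range(120,240,10):
    k=(X[:,2]>z)&(X[:,2]<=z+10)
    if k.any():print(z,X[k].mean(0).round(0),X[k].min(0).round(0),X[k].max(0).round(0))
```

```text
wrist 3710 ((362.4496765136719, 296.4684753417969), (129.90213012695312, 26.71275520324707), 6.018033981323242) 26.57534641440118
top 550 ((412.3652648925781, 303.46795654296875), (70.0072021484375, 26.2366943359375), 6.386392116546631) 25.96175170000108
255 [407. 302.  27.] [173 158 149]
263 [415. 303.  27.] [171 155 147]
271 [432. 305.   5.] [114 105  99]
279 [352. 295. 222.] [23 20 21]
287 [352. 295. 230.] [22 20 21]
295 [351. 295. 238.] [22 20 19]
303 [352. 295. 243.] [20 18 20]
311 [352. 295. 249.] [23 24 25]
319 [354. 295. 250.] [34 32 32]
327 [357. 296. 250.] [34 34 31]
tcp in scene [392.63942944 228.48876619]
236
210 [357. 302. 216.] [350. 290. 211.] [373. 311. 220.]
220 [357. 305. 225.] [350. 289. 220.] [372. 312. 230.]
230 [356. 305. 235.] [350. 289. 230.] [372. 313. 240.]
```

The shut fingertips lie near z≈210 while the reported TCP is 172.6, seen from both the scene and wrist cameras. So the real tips end about 37 mm short of the TCP, and the jaws closed above the handle. I'll cross-check this with the open-jaw picture.

Run:
```python
from h import *
for f,tz in(("wrist1",151.9),("wrist2",172.6)):
    w=dict(np.load(f"pics/{f}.npz"));P=cloud(w)
    m=(P[...,2]>tz+5)&(w["depth"]>0);Z=P[...,2]-tz
    for y0 in range(245,355,6):
        k=m&(P[...,1]>=y0)&(P[...,1]<y0+6)&(P[...,0]>330)&(P[...,0]<400)
        if k.sum()>5:print(f,y0,k.sum(),"min/2pct dz",Z[k].min().round(1),np.percentile(Z[k],2).round(1),"x",P[k][:,0].min().round(),P[k][:,0].max().round())
s=dict(np.load("pics/scene2.npz"));S=cloud(s);im=s["image"]
# dark pixels column near fingertips
for v in range(190,236,4):print(v,[ (int(S[v,u,2]),int(im[v,u].max())) for u in range(376,410,4)])
```

```text
wrist1 245 3370 min/2pct dz 52.6 56.9 x 350.0 380.0
wrist1 251 2678 min/2pct dz 52.7 56.1 x 348.0 378.0
wrist1 257 2231 min/2pct dz 109.4 112.1 x 347.0 368.0
wrist1 263 2905 min/2pct dz 114.2 117.4 x 344.0 356.0
wrist1 269 2820 min/2pct dz 116.2 119.8 x 343.0 355.0
wrist1 275 3190 min/2pct dz 111.5 113.8 x 342.0 355.0
wrist1 281 3036 min/2pct dz 111.4 113.6 x 342.0 354.0
wrist1 287 2757 min/2pct dz 112.9 114.6 x 350.0 353.0
wrist1 293 2837 min/2pct dz 112.9 114.5 x 341.0 353.0
wrist1 299 3750 min/2pct dz 112.0 113.5 x 340.0 352.0
wrist1 305 3174 min/2pct dz 112.2 114.2 x 339.0 351.0
wrist1 311 2596 min/2pct dz 117.2 120.0 x 338.0 351.0
wrist1 317 2787 min/2pct dz 111.5 114.4 x 341.0 350.0
wrist1 323 1627 min/2pct dz 109.6 111.6 x 340.0 350.0
wrist1 329 1731 min/2pct dz 55.5 61.9 x 340.0 363.0
wrist1 335 4258 min/2pct dz 52.5 55.6 x 342.0 369.0
wrist1 341 1691 min/2pct dz 58.6 65.4 x 342.0 369.0
wrist1 347 4728 min/2pct dz 59.5 75.8 x 342.0 368.0
wrist1 353 5559 min/2pct dz 94.7 98.7 x 340.0 368.0
wrist2 245 3869 min/2pct dz 103.3 107.6 x 353.0 364.0
wrist2 251 4994 min/2pct dz 95.4 1
[... 1417 characters left out ...]
 (26, 119)]
210 [(45, 160), (40, 146), (54, 197), (2, 189), (12, 139), (211, 118), (214, 117), (12, 145), (13, 129)]
214 [(45, 159), (52, 181), (48, 184), (2, 214), (0, 211), (1, 208), (11, 146), (13, 175), (11, 179)]
218 [(50, 154), (39, 108), (1, 212), (0, 213), (2, 212), (1, 208), (1, 211), (1, 209), (8, 138)]
222 [(30, 90), (25, 115), (1, 203), (2, 212), (1, 210), (2, 205), (0, 213), (1, 213), (1, 211)]
226 [(19, 89), (0, 189), (0, 202), (1, 202), (2, 202), (0, 200), (0, 212), (3, 213), (2, 214)]
230 [(5, 110), (0, 206), (1, 204), (3, 206), (1, 183), (1, 198), (0, 201), (76, 163), (82, 115)]
234 [(2, 179), (3, 204), (2, 203), (3, 187), (1, 202), (2, 201), (64, 133), (66, 118), (72, 118)]
```

Both views agree: the tips end about 39 mm (shut) or 52 mm (open) above the reported TCP. So I'll grip with the reported TCP near z = -38, creeping down while watching the force.

>>> servo_tool([
  [[-1,0,0],-0.3],
  [[0,0,0],0],
  [[0,40,0],0],
  [[0,50,0],0],
  [[0,50,0],0],
  [[0,40,0],0],
  [[0,15,0],0],
  [[0,0,0],0],
], jaw=1)

```text
t: 7.6
position: [361.7, 296.3, -25.9]
ee_rot: [-0.473, -0.525, 0.526, 0.473]
force: [-0.0, -0.3, -0.6]
finger_gap: 0.997
```

>>> servo_tool([
  [[0,6,0],0],
  [[0,6,0],0],
  [[0,3,0],0],
  [[0,0,0],0],
])

```text
t: 8.1
position: [361.8, 296.4, -40.8]
ee_rot: [-0.473, -0.526, 0.526, 0.473]
force: [-0.0, 0.4, 0.7]
finger_gap: 1.001
```

>>> servo_tool([
  [[0,-2,0],0],
  [[0,0,0],0],
  [[0,0,0],0],
  [[0,0,0],0],
  [[0,0,0],0],
  [[0,0,0],0],
  [[0,0,0],0],
  [[0,0,0],0],
], jaw=-1, force=80)

```text
t: 9.1
position: [362.1, 296.6, -38.4]
ee_rot: [0.473, 0.526, -0.525, -0.473]
force: [-1.5, -0.2, 6.6]
finger_gap: 0.287
```

Gripped at a gap of about 25 mm. Now lift and look at how it hangs.

>>> servo_tool([
  [[0,-20,0],0],
  [[0,-40,0],0],
  [[0,-52,0],0],
  [[0,0,0],0],
])

```text
t: 9.6
position: [363.2, 297.4, 76.3]
ee_rot: [0.473, 0.528, -0.524, -0.472]
force: [-0.2, -0.2, -1.6]
finger_gap: 0.291
```

Run:
```python
from h import *
from workcell import r
u=np.array([-.825,.565]);b=np.array([539.1,399.1]);g=b-20*u+(85+48+20)*u
plan(r.get_state(),[*g,73.6],55.6)
```

```text
t 9.6 pos [363.2 297.4  76.3] xyaw 96.04 ydown [ 0.005  0.004 -1.   ] z [-0.99 -0.11 -0.01] shift [168.9   3.7 -84.4] twist 40.44252173733131 F [-0.2 -0.2 -1.6] gap 0.291 q [ 0.61  0.26  1.87  0.    1.01 -1.07]
```

>>> servo_tool([
  [[42,0,-21],0],
  [[42,0,-21],0],
  [[42,0,-21],0],
  [[42,0,-21],0],
  [[0,0,0],10.2],
  [[0,0,0],10.2],
  [[0,0,0],10.2],
  [[0,0,0],9.8],
])

```text
t: 10.6
position: [427.1, 471.8, 71.2]
ee_rot: [0.627, 0.327, -0.329, -0.626]
force: [0.5, 0.2, -1.0]
finger_gap: 0.284
```

```bash
cat > look.py <<'E'
from h import *
from workcell import r
import sys
k=sys.argv[1]
u=np.array([-.825,.565]);b=np.array([539.1,399.1]);g=b-20*u+(85+48+20)*u
t=r.read_camera("top");s=r.read_camera("scene");np.savez(f"pics/top{k}.npz",**t);np.savez(f"pics/scene{k}.npz",**s)
plan(r.get_state(),[*g,73.6],55.6)
a=t["image"][150:300,220:420][::1];c=s["image"][170:320,180:380]
cv2.imwrite(f"pics/look{k}.png",cv2.resize(np.vstack([a,c]),None,fx=2,fy=2,interpolation=cv2.INTER_CUBIC)[...,::-1] if 0 else np.hstack([cv2.resize(x,(400,300)) for x in(a,c)])[...,::-1])
P=cloud(t)
m=(P[...,2]>120)&(P[...,2]<150);m[:150]=0;m[310:]=0;m[:,:200]=0;m[:,320:]=0
n,l,st,ce=cv2.connectedComponentsWithStats(m.astype(np.uint8))
for i in range(1,n):
    if st[i,4]>40:
        X=P[l==i];c_,sz,an=cv2.minAreaRect(X[:,:2].astype(np.float32));pc=np.linalg.svd(X[:,:2]-X[:,:2].mean(0),full_matrices=False)[2][0]
        print(st[i],"c",np.round(c_,1),"sz",np.round(sz,1),round(an,2),"z",X[:,2].mean().round(1),"pca",np.degrees(np.arctan2(pc[1],pc[0])).round(2));print(cv2.boxPoints((c_,sz,an)).round(1).tolist())
E
python3 look.py 3
```

```text
t 10.7 pos [427.2 471.8  71.5] xyaw 55.51 ydown [-0.002 -0.002 -1.   ] z [-0.82  0.57  0.  ] shift [ 3.2 -2.1 -0.4] twist -0.09073867929632229 F [-0.1 -0.  -0.8] gap 0.289 q [ 0.78  0.61  1.37  0.    1.17 -0.19]
[295 164  25  18  65] c [573.8 373.6] sz [42.6  4.4] 57.7 z 134.4 pca -121.73
[[560.5999755859375, 356.79998779296875], [564.2999877929688, 354.3999938964844], [587.0, 390.5], [583.2999877929688, 392.79998779296875]]
[278 169  38  44 660] c [543.9 388.3] sz [48.7 64.3] 75.54 z 135.5 pca 145.35
[[506.6000061035156, 372.70001220703125], [568.9000244140625, 356.70001220703125], [581.0999755859375, 403.79998779296875], [518.7999877929688, 419.8999938964844]]
[257 220  26  31 333] c [482.8 433.5] sz [26.2 36.2] 55.13 z 134.8 pca 163.72
[[460.3999938964844, 433.1000061035156], [490.1000061035156, 412.3999938964844], [505.1000061035156, 433.8999938964844], [475.3999938964844, 454.6000061035156]]
[224 301  11   9  46] c [380.  492.9] sz [ 5.3 17.5] 51.7 z 131.5 pca 136.09
[[371.5, 496.20001220703125], [385.20001220703125, 485.3999938964844], [388.5, 489.6000061035156], [374.79998779296875, 500.3999938964844]]
```

View pics/look3.png

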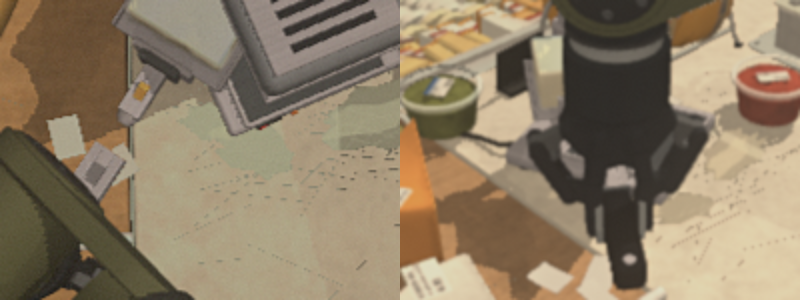

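Seventh picture: the tube mouth (crop (105,165)) points at the stub nose (crop (125,118)), slightly off line. I'll measure the lateral, yaw and height errors between the two within the same view.

```bash
cat > rel.py <<'E'
from h import *
import sys
def edges(d,zlo,zhi,box,u,org,s0,s1,ztop):
    P=cloud(d);K=d["mtx"]
    m=(P[...,2]>zlo)&(P[...,2]<zhi);b=np.zeros_like(m);b[box[1]:box[3],box[0]:box[2]]=1;m&=b
    v,uu=np.where(m);X=np.array([ray(d,(a,c),ztop)[:2] for a,c in zip(uu,v)])
    n=np.array([-u[1],u[0]]);s=(X-org)@u;w=(X-org)@n;out=[]
    for a in np.arange(s0,s1,2.5):
        k=(s>=a)&(s<a+2.5)
        if k.sum()>8:out.append((a+1.25,(w[k].min()+w[k].max())/2,np.ptp(w[k]),np.median(P[m][k][:,2])))
    return np.array(out),s
if __name__=="__main__":
    a=np.radians(float(sys.argv[3]) if len(sys.argv)>3 else -34.5);u=np.array([np.cos(a),np.sin(a)]);org=np.array([515.,417.])
    d0=dict(np.load("pics/top0.npz"));d=dict(np.load(f"pics/top{sys.argv[1]}.npz"))
    for nm,dd,zl,zh,box,s0,s1,zt in(("stub",d0,121,141,(272,175,310,222),0,50,134),("stubnow",d,121,141,(272,175,310,222),0,50,134),("tube",d,122,146,(240,190,300,252),-70,5,138)):
        o,s=edges(dd,zl,zh,box,u,org,s0,s1,zt);print(nm);print(o.round(1).tolist())
        g=o[(o[:,2]>(22 if nm=="tube" else 14))&(o[:,2]<(31 if nm=="tube" else 23))]
        if len(g)>3:
            p=np.polyfit(g[:,0],g[:,1],1);print("slope deg",np.degrees(p[0]).round(2),"lat at mean",g[:,1].mean().round(2),"at s=0",p[1].round(2),"z",g[:,3].mean().round(1),"s range",s.min().round(1),s.max().round(1))
E
python3 rel.py 3
```

```text
stub
[[6.2, -1.1, 12.9, 129.5], [8.8, -1.5, 15.4, 130.9], [11.2, -1.6, 16.2, 131.7], [13.8, -0.9, 18.3, 133.2], [16.2, -1.4, 18.3, 134.2], [18.8, -0.8, 18.7, 134.1], [21.2, -1.4, 18.3, 133.5], [23.8, -0.8, 18.7, 133.4], [26.2, -1.2, 18.7, 134.6], [28.8, -0.8, 18.7, 134.8], [31.2, -0.6, 17.5, 135.4], [33.8, -0.6, 18.3, 136.1], [36.2, -0.2, 18.3, 135.3], [38.8, -0.7, 18.3, 133.9], [41.2, -0.3, 18.3, 134.1], [43.8, -0.7, 18.3, 134.1], [46.2, -1.1, 18.3, 133.5], [48.8, -0.5, 18.7, 133.9]]
slope deg 1.32 lat at mean -0.89 at s=0 -1.55 z 133.9 s range 3.8 64.5
stubnow
[[6.2, -1.1, 12.9, 129.3], [8.8, -1.5, 15.4, 130.8], [11.2, -1.6, 16.2, 132.5], [13.8, -0.9, 18.3, 133.9], [16.2, -1.0, 17.5, 134.1], [18.8, -0.8, 18.7, 133.7], [21.2, -1.0, 17.5, 134.2], [23.8, -0.8, 18.7, 133.9], [26.2, -0.6, 17.5, 134.0], [28.8, -0.8, 18.7, 134.7], [31.2, -0.6, 17.5, 134.8], [33.8, -0.6, 18.3, 135.1], [36.2, -0.6, 19.1, 135.2], [38.8, -0.7, 18.3, 134.6], [41.2, -0.7, 19.1, 133.6], [43.8, -0.7, 18.3, 133.8], [46.2, -1.1, 18.3, 133.5], [48.8, -0.5, 18.7, 134.8]]
slope deg 0.91 lat at mean -0.85 at s=0 -1.31 z 133.9 s range 3.8 64.5
tube
[[-51.2, -13.5, 10.7, 134.9], [-48.8, -7.5, 23.5, 135.8], [-46.2, -5.9, 26.0, 134.9], [-43.8, -5.7, 27.2, 135.1], [-41.2, -5.7, 25.6, 136.1], [-38.8, -5.5, 26.8, 135.1], [-36.2, -5.5, 26.0, 135.2], [-33.8, -5.5, 26.8, 136.1], [-31.2, -5.5, 26.0, 135.6], [-28.8, -5.5, 26.8, 135.5], [-26.2, -6.0, 26.8, 134.6], [-23.8, -5.6, 26.8, 135.0], [-21.2, -6.0, 26.8, 135.0], [-18.8, -5.6, 26.8, 135.6]]
slope deg 1.28 lat at mean -5.81 at s=0 -5.05 z 135.3 s range -53.3 45.3
```

>>> servo_tool([
  [[3.8,-2.6,0],-0.4],
  [[0,0,-6],0],
  [[0,0,-4],0],
  [[0,0,0],0],
])

```text
t: 11.2
position: [438.4, 469.5, 75.7]
ee_rot: [0.624, 0.332, -0.332, -0.624]
force: [0.3, 0.7, -1.2]
finger_gap: 0.288
```

```bash
python3 look.py 4 | head -1; python3 rel.py 4 -34
```

```text
t 11.3 pos [438.1 469.7  75.8] xyaw 56.05 ydown [-0.  0. -1.] z [-0.83  0.56  0.  ] shift [-1.1  2.2  9.8] twist 0.44591531199966994 F [ 0.7  0.1 -1.1] gap 0.289 q [ 0.76  0.61  1.35  0.    1.18 -0.22]
stub
[[6.2, -1.1, 12.9, 129.5], [8.8, -1.5, 15.4, 130.9], [11.2, -1.6, 16.2, 131.7], [13.8, -0.9, 18.3, 133.2], [16.2, -1.4, 18.3, 134.2], [18.8, -0.8, 18.7, 134.1], [21.2, -1.4, 18.3, 133.5], [23.8, -0.8, 18.7, 133.4], [26.2, -1.2, 18.7, 134.6], [28.8, -0.8, 18.7, 134.8], [31.2, -0.6, 17.5, 135.4], [33.8, -0.6, 18.3, 136.1], [36.2, -0.2, 18.3, 135.3], [38.8, -0.7, 18.3, 133.9], [41.2, -0.3, 18.3, 134.1], [43.8, -0.7, 18.3, 134.1], [46.2, -1.1, 18.3, 133.5], [48.8, -0.5, 18.7, 133.9]]
slope deg 1.32 lat at mean -0.89 at s=0 -1.55 z 133.9 s range 3.8 64.5
stubnow
[[6.2, -1.1, 12.9, 130.7], [8.8, -1.5, 15.4, 130.9], [11.2, -1.6, 16.2, 132.2], [13.8, -0.9, 18.3, 133.7], [16.2, -1.4, 18.3, 133.0], [18.8, -0.8, 18.7, 133.7], [21.2, -1.0, 17.5, 133.9], [23.8, -0.8, 18.7, 134.5], [26.2, -0.6, 17.5, 134.6], [28.8, -0.8, 18.7, 135.1], [31.2, -0.6, 17.5, 134.7], [33.8, -0.6, 18.3, 134.5], [36.2, -0.6, 19.1, 135.8], [38.8, -0.7, 18.3, 134.9], [41.2, -0.3, 18.3, 134.3], [43.8, -0.7, 18.3, 133.5], [46.2, -0.7, 17.5, 134.2], [48.8, -0.5, 18.7, 133.8]]
slope deg 1.31 lat at mean -0.83 at s=0 -1.48 z 134.0 s range -14.4 67.7
tube
[[-38.8, -8.6, 10.7, 139.2], [-36.2, -7.8, 10.7, 139.7], [-33.8, -0.8, 25.6, 139.8], [-31.2, -0.2, 27.6, 140.1], [-28.8, -0.2, 26.8, 139.9], [-26.2, -0.2, 27.7, 140.4], [-23.8, -0.2, 26.8, 139.6], [-21.2, 0.2, 26.8, 139.5], [-18.8, -0.2, 26.8, 139.7], [-16.2, -0.3, 26.0, 139.4], [-13.8, -0.1, 27.3, 139.5], [-11.2, -0.7, 26.9, 139.8], [-8.8, -0.1, 27.3, 140.4]]
slope deg 0.35 lat at mean -0.24 at s=0 -0.11 z 139.8 s range -40.5 45.3
```

>>> servo_tool([
  [[-0.9,1.7,0],-0.2],
  [[0,0,-5],0],
  [[0,0,-5],0],
  [[0,0,-5],0],
  [[0,0,-4],0],
  [[0,0,0],0],
])

```text
t: 12.05
position: [453.6, 458.3, 74.1]
ee_rot: [-0.624, -0.333, 0.333, 0.624]
force: [0.7, 0.5, -0.7]
finger_gap: 0.29
```

>>> servo_tool([
  [[0,0,-4],0],
  [[0,0,-4],0],
  [[0,0,-4],0],
  [[0,0,0],0],
])

```text
t: 12.55
position: [463.6, 451.6, 74.0]
ee_rot: [0.624, 0.333, -0.333, -0.624]
force: [-0.2, -0.4, -1.5]
finger_gap: 0.286
```

```bash
python3 look.py 5 | head -1
python3 - <<'E'
from rel import *
a=np.radians(-34.);u=np.array([np.cos(a),np.sin(a)]);org=np.array([515.,417.])
d=dict(np.load("pics/top5.npz"))
o,s=edges(d,121,146,(240,175,310,252),u,org,-40,50,136);print(o.round(1).tolist())
E
```

```text
t 12.65 pos [463.3 451.8  74. ] xyaw 56.23 ydown [-0. -0. -1.] z [-0.83  0.56  0.  ] shift [-0.2  0.4 40.7] twist 0.6339798775098728 F [-0.2  0.  -1. ] gap 0.287 q [ 0.72  0.62  1.34  0.    1.18 -0.27]
[[1.2, -9.4, 7.4, 137.8], [3.8, -5.1, 17.0, 136.2], [6.2, -1.4, 23.6, 133.9], [8.8, -0.2, 26.9, 136.3], [11.2, -0.2, 27.8, 137.5], [13.8, -0.3, 26.9, 138.7], [16.2, -0.3, 26.1, 138.8], [18.8, -0.1, 27.4, 138.6], [21.2, -0.8, 27.0, 138.2], [23.8, 0.4, 26.2, 136.9], [26.2, -1.5, 17.4, 134.4], [28.8, -1.3, 18.7, 135.0], [31.2, -1.1, 17.4, 135.5], [33.8, -1.4, 18.7, 135.7], [36.2, -0.8, 18.3, 134.9], [38.8, -1.2, 18.3, 134.2], [41.2, -1.3, 19.1, 134.5], [43.8, -1.3, 18.3, 133.8], [46.2, -1.8, 18.3, 133.7], [48.8, -1.2, 18.7, 134.1]]
```

View pics/look5.png

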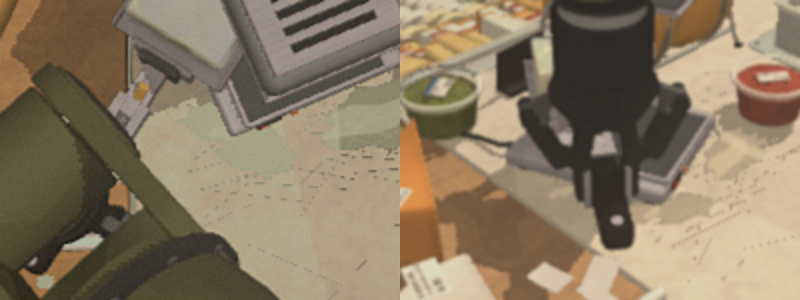

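The tube is on the stub by about 20 mm (mouth at crop ≈(125,112)), with forces near zero. I'll continue with a 0.7 mm sideways correction.

>>> servo_tool([
  [[-0.7,0,-3],0],
  [[0,0,-4],0],
  [[0,0,-4],0],
  [[0,0,-4],0],
  [[0,0,-3],0],
  [[0,0,0],0],
])

```text
t: 13.4
position: [478.4, 441.0, 74.2]
ee_rot: [0.624, 0.333, -0.333, -0.624]
force: [2.4, -0.5, 1.5]
finger_gap: 0.286
```

>>> servo_tool([
  [[0,0,-3],0],
  [[0,0,-3],0],
  [[0,0,0],0],
])

```text
t: 13.78
position: [483.2, 437.7, 74.1]
ee_rot: [0.624, 0.333, -0.333, -0.624]
force: [0.0, -0.5, 3.0]
finger_gap: 0.293
```

>>> servo_tool([
  [[0,0,-1.5],0],
  [[0,0,-1.5],0],
  [[0,0,0],0],
])

```text
t: 14.15
position: [485.7, 435.9, 73.9]
ee_rot: [0.624, 0.333, -0.333, -0.623]
force: [2.0, -1.6, -1.2]
finger_gap: 0.29
```

```bash
python3 look.py 6 | head -1
python3 - <<'E'
from rel import *
d=dict(np.load("pics/top6.npz"));cv2.imwrite("pics/c6.png",cv2.resize(d["image"][150:230,260:360,::-1],None,fx=6,fy=6,interpolation=cv2.INTER_CUBIC))
a=np.radians(-34.);u=np.array([np.cos(a),np.sin(a)]);org=np.array([515.,417.])
o,s=edges(d,121,146,(240,165,310,252),u,org,20,60,136);print(o.round(1).tolist())
E
```

```text
t 14.25 pos [485.7 435.9  73.9] xyaw 56.22 ydown [ 0. -0. -1.] z [-0.83  0.56 -0.  ] shift [ 0.6  0.2 68.1] twist 0.6190995880547803 F [ 4.3 -1.9 -0.1] gap 0.289 q [ 0.68  0.64  1.32 -0.    1.19 -0.31]
[[36.2, -10.1, 8.7, 138.0], [38.8, -6.2, 14.9, 138.6], [41.2, -2.9, 22.4, 138.7], [43.8, -1.1, 27.0, 138.4], [46.2, -0.7, 27.0, 138.3], [48.8, -1.2, 27.0, 138.2], [51.2, -2.5, 30.3, 136.0], [53.8, -1.2, 33.7, 141.5], [56.2, 1.8, 39.1, 142.3], [58.8, 3.7, 41.2, 141.6]]
```

View pics/c6.png

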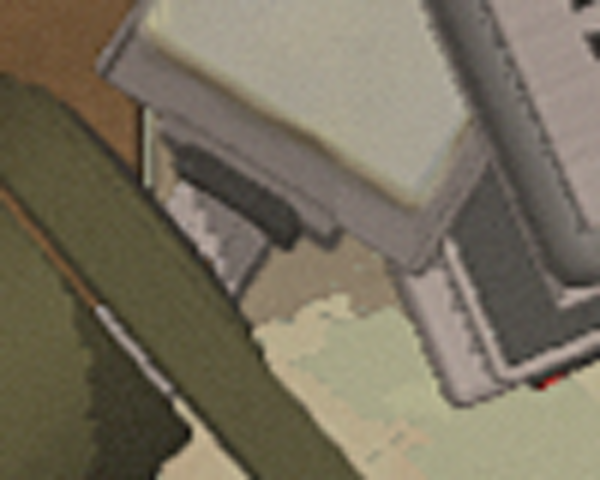

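The mouth is at or near the shoulder (≈(185,190) in the crop). I'll push on until a firm stop.

>>> servo_tool([
  [[0,0,-1.5],0],
  [[0,0,0],0],
  [[0,0,0],0],
])

```text
t: 14.62
position: [486.4, 435.5, 73.9]
ee_rot: [-0.624, -0.333, 0.333, 0.624]
force: [0.2, 0.7, -1.9]
finger_gap: 0.291
```

>>> servo_tool([
  [[0,0,-1.5],0],
  [[0,0,0],0],
  [[0,0,0],0],
])

```text
t: 15.0
position: [486.7, 435.2, 74.0]
ee_rot: [-0.623, -0.333, 0.334, 0.624]
force: [-6.7, 3.2, -1.0]
finger_gap: 0.283
```

>>> servo_tool([
  [[0,0,-1.5],0],
  [[0,0,0],0],
  [[0,0,0],0],
])

```text
t: 15.38
position: [486.8, 435.3, 74.0]
ee_rot: [-0.622, -0.333, 0.335, 0.624]
force: [-15.5, 8.5, 0.6]
finger_gap: 0.292
```

It stops firmly at 18 N along the axis. A pull test will show whether the button holds.

>>> servo_tool([
  [[0,0,3],0],
  [[0,0,2],0],
  [[0,0,0],0],
  [[0,0,0],0],
])

```text
t: 15.88
position: [485.7, 436.1, 74.2]
ee_rot: [0.624, 0.333, -0.333, -0.624]
force: [5.4, -3.1, -1.5]
finger_gap: 0.286
```

>>> servo_tool([
  [[0,0,2],0],
  [[0,0,0],0],
  [[0,0,0],0],
])

```text
t: 16.25
position: [485.5, 436.3, 74.3]
ee_rot: [0.625, 0.334, -0.332, -0.623]
force: [15.0, -7.4, -3.1]
finger_gap: 0.292
```

The pull is held with under 2 mm of slack at about 17 N, so it is latched. I'll push back home and start the swing at 225 mm radius, 5° per row.

>>> servo_tool([
  [[0,0,-3],0],
  [[0,0,-2],0],
  [[0,0,0],0],
  [[0,0,0],0],
])

```text
t: 16.75
position: [486.8, 435.2, 74.0]
ee_rot: [-0.623, -0.333, 0.334, 0.624]
force: [-4.8, 1.5, -0.1]
finger_gap: 0.292
```

>>> servo_tool([
  [[-9.8,0,-0.2],-2.5],
  [[-19.6,0,-0.86],-5],
  [[-19.6,0,-0.86],-5],
  [[0,0,0],0],
])

```text
t: 17.25
position: [463.7, 390.9, 74.0]
ee_rot: [-0.583, -0.399, 0.4, 0.584]
force: [-7.6, 0.6, -1.0]
finger_gap: 0.284
```

>>> servo_tool([
  [[-19.6,0,-0.6],-5],
  [[-19.6,0,-0.86],-5],
  [[-19.6,0,-0.86],-5],
  [[0,0,0],0],
])

```text
t: 17.75
position: [449.8, 333.5, 73.9]
ee_rot: [-0.526, -0.471, 0.473, 0.527]
force: [-7.1, -2.5, -0.6]
finger_gap: 0.287
```

>>> servo_tool([
  [[-19.6,0,-0.6],-5],
  [[-19.6,0,-0.86],-5],
  [[-19.6,0,-0.86],-5],
  [[0,0,0],0],
])

```text
t: 18.25
position: [451.2, 274.9, 74.0]
ee_rot: [-0.461, -0.536, 0.537, 0.461]
force: [-5.8, -3.3, -0.4]
finger_gap: 0.287
```

>>> servo_tool([
  [[-9.8,0,0],-2.5],
  [[-9.8,0,-0.2],-2.5],
  [[0,0,0],0],
])

```text
t: 18.62
position: [455.0, 256.5, 74.0]
ee_rot: [-0.437, -0.555, 0.556, 0.437]
force: [-5.6, -2.3, -1.0]
finger_gap: 0.288
```

>>> servo_tool([
  [[-9.8,0,-0.2],-2.5],
  [[0,0,0],0],
])

```text
t: 18.88
position: [457.6, 247.2, 74.0]
ee_rot: [-0.425, -0.565, 0.565, 0.425]
force: [-4.5, -1.7, -1.1]
finger_gap: 0.288
```

>>> servo_tool([
  [[-9.8,0,-0.2],-2.5],
  [[0,0,0],0],
])

```text
t: 19.12
position: [460.5, 237.8, 74.0]
ee_rot: [-0.413, -0.574, 0.574, 0.413]
force: [-6.3, -2.3, -1.5]
finger_gap: 0.29
```

>>> servo_tool([
  [[-7.9,0,-0.1],-2],
  [[0,0,0],0],
])

```text
t: 19.38
position: [463.1, 230.5, 74.0]
ee_rot: [-0.403, -0.581, 0.582, 0.403]
force: [-5.5, -1.3, -0.2]
finger_gap: 0.285
```

>>> servo_tool([
  [[-5.9,0,-0.1],-1.5],
  [[0,0,0],0],
])

```text
t: 19.62
position: [465.3, 225.2, 74.0]
ee_rot: [-0.395, -0.586, 0.587, 0.395]
force: [-6.3, -1.3, -0.6]
finger_gap: 0.287
```

>>> servo_tool([
  [[-3.9,0,0],-1],
  [[0,0,0],0],
])

```text
t: 19.88
position: [465.6, 223.8, 74.0]
ee_rot: [0.388, 0.591, -0.59, -0.391]
force: [-14.1, 17.2, -0.5]
finger_gap: 0.284
```

That is the stop (17 N tangential). Ease the load, open, and lift clear.

>>> servo_tool([
  [[2.5,0,0.8],0.5],
  [[0,0,0],0],
  [[0,0,0],0],
])

```text
t: 20.25
position: [465.3, 224.4, 74.3]
ee_rot: [0.392, 0.589, -0.588, -0.392]
force: [-3.0, 9.0, -1.8]
finger_gap: 0.292
```

>>> servo_tool([
  [[0,0,0],0],
  [[0,0,0],0],
  [[0,0,0],0],
  [[0,0,0],0],
  [[0,0,0],0],
  [[0,0,0],0],
], jaw=1)

```text
t: 21.0
position: [465.3, 223.2, 74.1]
ee_rot: [0.392, 0.589, -0.589, -0.392]
force: [-0.9, 0.2, 0.2]
finger_gap: 0.998
```

>>> servo_tool([
  [[0,-20,0],0],
  [[0,-40,0],0],
  [[0,-50,0],0],
  [[0,-50,0],0],
  [[0,0,50],0],
  [[0,0,50],0],
  [[0,0,0],0],
])

```text
t: 21.88
position: [371.3, 183.9, 234.7]
ee_rot: [0.392, 0.589, -0.588, -0.391]
force: [0.3, -0.4, 0.8]
finger_gap: 1.001
```

Run:
```python
from h import *
from workcell import r
s=r.get_state();print(s["t"],s["position"],s["force"],s["finger_gap"])
t=r.read_camera("top");c=r.read_camera("scene");w=r.read_camera("wrist");np.savez("pics/top9.npz",**t);np.savez("pics/scene9.npz",**c)
cv2.imwrite("pics/end.png",np.vstack([np.hstack([cv2.resize(t["image"][120:300,260:500],(400,300),interpolation=2),cv2.resize(c["image"][110:350,180:500],(400,300),interpolation=2)]),np.hstack([cv2.resize(w["image"],(400,300)),cv2.resize(c["image"],(400,300))])])[...,::-1])
```

```text
21.875 [371.32294857 183.8905448  234.6608526 ] [ 0.31641806 -0.39169584  0.77762255] 1.0006367980933772
```

View pics/end.png

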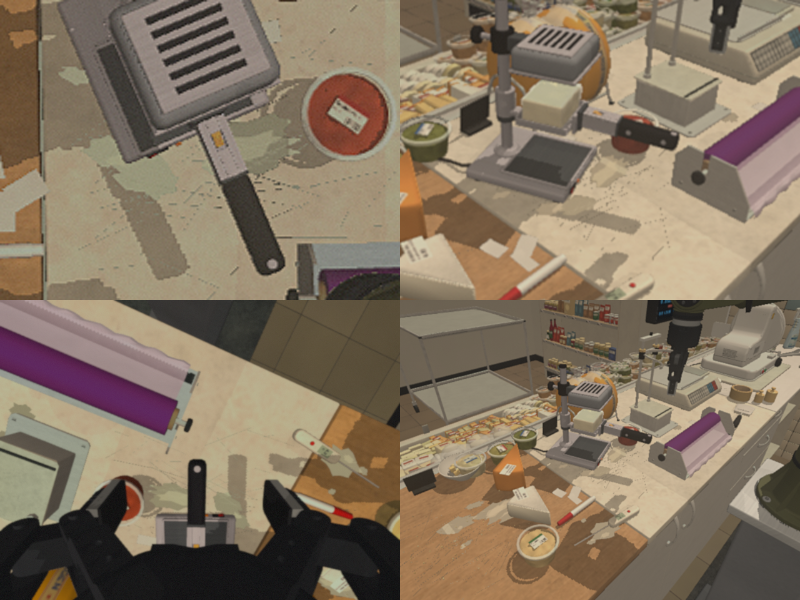

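The handle is on, the brass button shows in the window (top crop (217,138)), and the cradle is under the hood. One last numeric check of alignment with the hood and of the bystanders.

Run:
```python
from h import *
d=dict(np.load("pics/top9.npz"));d0=dict(np.load("pics/top0.npz"));P=cloud(d)
def rect(m):
    n,l,st,_=cv2.connectedComponentsWithStats(m.astype(np.uint8));k=1+st[1:,4].argmax();X=P[l==k]
    return cv2.minAreaRect(X[:,:2].astype(np.float32)),st[k,4],X[:,2].mean()
b=np.zeros((480,640),bool);b[85:225,320:440]=1
h,n,z=rect(b&(P[...,2]>235)&(P[...,2]<262));print("hood",h,n,z)
b=np.zeros((480,640),bool);b[185:300,360:450]=1
q,n,z=rect(b&(P[...,2]>130)&(P[...,2]<141));print("handle",q,n,z)
c=np.array(h[0])-[670,311];print("hood dir",np.degrees(np.arctan2(c[1],c[0])))
c=np.array(q[0])-[670,311];print("handle dir",np.degrees(np.arctan2(c[1],c[0])),np.linalg.norm(c))
diff=np.abs(d["image"].astype(int)-d0["image"]).max(2)
for nm,(x,y,w,hh) in dict(thermo=(195,312,130,32),wedge=(145,180,75,90),pen=(198,260,92,20),tub=(438,156,62,65)).items():print(nm,(diff[y:y+hh,x:x+w]>40).mean().round(3))
```

```text
hood ((610.4775390625, 284.37432861328125), (146.56143188476562, 112.1731948852539), 21.802499771118164) 6966 245.66403486583357
handle ((476.6414794921875, 232.14749145507812), (152.1184844970703, 29.340465545654297), 19.86517333984375) 1494 134.98055635683443
hood dir -155.9000097042687
handle dir -157.81413535225224 208.81866668666652
thermo 0.013
wedge 0.0
pen 0.0
tub 0.0
```

```bash
python3 -c "
from workcell import r
print(r.get_state()['force']);print(r.close_job())"
```

```text
[-0.27406294  1.86995781  0.21283755]
the job is handed in; nothing more can be done
None
```

The handle is home on the stub with the button up in its window, and the cradle is swung in against its stop. I let go and handed the job in at about 22 s; no verdict was reported.

- **Missed first grasp:** the jaws shut on nothing. Both cameras showed the fingertips ending about 39 mm short of the reported TCP. I allowed for that and the second grasp held. The handle did not move in the miss.
- **Handle seated:** the tube went on with almost no force and stopped firmly at about 18 N. A pull of about 17 N moved it less than 2 mm, so the button was holding. The last picture shows the brass button in the window.
- **Cradle in:** it swung about 57° (1.0 rad) to a firm stop at about 17 N. The handle's line from the post is within 2° of the hood's. That is a camera measurement with about that much scatter, because the fitted handle and hood angles (19.9° and 21.8°) differ by the same amount. I eased off 2.5 mm before opening the jaws, which is well inside the 0.08 rad allowed.
- **Bystanders:** the before-and-after pictures show no change at the wedge, pen and tub. The thermometer region differs by 1.3 % of its pixels, with no visible shift. The gripper ended well clear, touching nothing.

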